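Set up the drip-coffee filter over the jar in the bowl

TASK

Put the clean drip-coffee maker together ready for the morning, from the bottom up and one part at a time: stand the glass jar in the middle of the green bowl, set the steel filter on the jar's mouth, lay the press disc inside the filter, then put the lid on. Every part ends properly seated, level and let go; set each one down without dropping it. The bowl stays where it is, and the funnel, timer, spoons and coffee tin are left alone.

Things in the scene. Friction and masses are not known exactly. Their poses are not given: they have to be found in the camera images.
- bowl: Green ceramic bowl, loose, 500 g, open upward: 152 mm across the rim, 50 mm high, wall 5 mm, flaring from a flat foot 100 mm across. Its flat inside floor is about 94 mm across, 7 mm above the underside. The jar goes in it; the bowl is not to be moved. Origin: centre of the underside; z up.
- jar: Empty clear glass jar, upright, open upward, straight-sided: 66 mm outside diameter, 95 mm high, mouth 59 mm inside, floor 6 mm thick, about 220 g; fine thread lines near the mouth. Origin: centre of the underside; z up along its axis. In the bowl its origin is 7 mm above the bowl's.
- filter: Steel coffee filter, 110 g, upright. From below: locating ring d 50 mm, 0-6 mm high (goes into the jar's mouth); flange d 90, 6-9 mm (rests on the jar's rim); open chamber d 64 outside, 60 inside, 9 mm to its rim at 52 mm, perforated floor at 11 mm. Grasp across the chamber above the flange. Origin: centre of the ring's underside; z up. Seated, it is 89 mm above the jar's origin.
- press: Steel press disc of the filter, 40 g, lying flat: perforated disc d 50 mm, 3 mm thick, with an upright round stem d 10 mm in its middle, top 36 mm above the underside. Picked by the stem; laid on the chamber floor of the filter its origin is 11 mm above the filter's and the stem ends 5 mm below the rim. Origin: centre of the underside; z up.
- lid: Steel lid of the filter, 60 g, right way up: cap d 75 mm, skirt 71 mm inside, 10 mm deep, top face at 12.5 mm; black upright knob d 10-12 mm in its middle from 12.5 to 32.5 mm. The skirt goes round the outside of the chamber and the cap rests on its rim; seated, its origin is 42 mm above the filter's. Origin: centre of the skirt's lower edge; z up.
- funnel: Black plastic funnel standing mouth down, 96 mm across, 105 mm high. Bystander, leave alone. Origin: centre of the underside.
- timer: White plastic kitchen timer lying flat, 62 x 62 x 20 mm, three grey press buttons and a display on top. Bystander, leave alone. Origin: centre of the underside.
- spoons: Four steel measuring spoons fanned out flat from a small ring, about 140 mm long and 110 mm wide over all, under 15 mm high. Bystander, leave alone. Origin: centre of the ring, the spoons reach out to its +x.
- tin: Aluminium coffee tin with a wooden lid, 73 mm in diameter, 116 mm high, closed. Bystander, leave alone. Origin: centre of the underside.
Not all that is in view belongs to the job. What is shaped like the lid but orange or red is not meant.

How it is judged (in metres and radians):
On the way, in this order (a step that is already met when the one before it is completed fails the run):
1. the jar stands upright in the middle of the bowl and is let go (horizontal distance between jar and bowl below 0.012 m and z of jar in the frame of bowl between 0.003 and 0.011 m and angle between jar's own z axis and vertical below 0.06 rad and contact force between the fingers and jar below 0.05 N), for 0.2 s.
2. the filter sits level on the jar's mouth, its ring inside the mouth, and is let go (horizontal distance between jar and bowl below 0.012 m and z of jar in the frame of bowl between 0.003 and 0.011 m and angle between each of jar, filter's own z axis and vertical below 0.06 rad and horizontal distance between filter and jar below 0.008 m and z of filter in the frame of jar between 0.086 and 0.092 m and contact force between the fingers and filter below 0.05 N), for 0.2 s.
3. the press disc lies flat on the filter's floor and is let go (horizontal distance between jar and bowl below 0.012 m and z of jar in the frame of bowl between 0.003 and 0.011 m and angle between each of jar, filter's own z axis and vertical below 0.06 rad and horizontal distance between filter and jar below 0.008 m and z of filter in the frame of jar between 0.086 and 0.092 m and horizontal distance between press and filter below 0.008 m and z of press in the frame of filter between 0.008 and 0.014 m and angle between press's own z axis and vertical below 0.1 rad and contact force between the fingers and press below 0.05 N), for 0.2 s.
4. the lid is closed on the filter and is let go (horizontal distance between jar and bowl below 0.012 m and z of jar in the frame of bowl between 0.003 and 0.011 m and angle between each of jar, filter, lid's own z axis and vertical below 0.06 rad and horizontal distance between filter and jar below 0.008 m and z of filter in the frame of jar between 0.086 and 0.092 m and horizontal distance between press and filter below 0.008 m and z of press in the frame of filter between 0.008 and 0.014 m and angle between press's own z axis and vertical below 0.1 rad and horizontal distance between lid and filter below 0.007 m and z of lid in the frame of filter between 0.039 and 0.045 m and contact force between the fingers and lid below 0.05 N), for 0.2 s.
At the end, for the whole second after the job is handed in: Jar upright on the bowl floor within 12 mm of its middle; filter on the jar's mouth and press disc on the filter's floor within 8 mm; lid on the rim within 7 mm; heights within 3 mm (jar 4), tilts under 0.06 rad (press 0.1); all let go, at rest, bowl within 30 mm of its start (horizontal distance between jar and bowl below 0.012 m and z of jar in the frame of bowl between 0.003 and 0.011 m and angle between each of jar, filter, lid's own z axis and vertical below 0.06 rad and horizontal distance between filter and jar below 0.008 m and z of filter in the frame of jar between 0.086 and 0.092 m and horizontal distance between press and filter below 0.008 m and z of press in the frame of filter between 0.008 and 0.014 m and angle between press's own z axis and vertical below 0.1 rad and horizontal distance between lid and filter below 0.007 m and z of lid in the frame of filter between 0.039 and 0.045 m and linear speed of each of jar, filter, press, lid, bowl below 0.02 m/s and distance of bowl from where it was at the start of the episode below 0.03 m); the robot touches nothing.
It fails at once if the bowl is shoved more than 30 mm or tipped (distance of bowl from where it was at the start of the episode above 0.03 m or angle between bowl's own z axis and vertical above 0.25 rad).
It fails at once if the funnel, timer, measuring spoons or coffee tin is moved more than 20 mm (distance of any of funnel, timer, spoons, tin from where it was at the start of the episode above 0.02 m).
It fails at once if the jar or the filter is dropped: loose and faster than 0.55 m/s, a fall of about 15 mm ((linear speed of jar above 0.55 m/s and contact force between the fingers and jar below 0.05 N) or (linear speed of filter above 0.55 m/s and contact force between the fingers and filter below 0.05 N)).
It fails at once if the press disc or the lid is dropped: loose and faster than 0.75 m/s, a fall of about 28 mm ((linear speed of press above 0.75 m/s and contact force between the fingers and press below 0.05 N) or (linear speed of lid above 0.75 m/s and contact force between the fingers and lid below 0.05 N)).
It also fails if it takes over 106 s, if anything falls off the work surface, if the arm or the gripper's body presses on something with over 40 N, if the wrist force passes 120 N, or if a joint passes its speed limit or range.

ROBOT

A 6-joint arm with a two-finger parallel gripper is mounted at the origin on the work surface. World frame = base frame: x ahead of the robot, y to its left, z up, the work surface at z = 0. Lengths are in mm, angles in degrees, forces in N, time in s.
With the tool pointing down it reaches from about 350 to 850 mm from the base axis. Payload 8.1 kg.
Tool frame: the origin (TCP) lies between the finger pads; the fingertips stand 22 mm ahead of it and the grasp point (between the pads) lies 3 mm ahead of it (r.nose_length is the z of the fingertips in the tool frame, in mm); z points along the fingers, x is the direction in which the jaws open and shut, and the axes are right-handed (so a half turn about z gives the same grasp; the last joint's range is limited). The gripper opens to 85 mm and grips with 20 to 120 N. Pads are 22 mm wide; open, the fingers measure 114 mm over their backs; the gripper's body (76 mm by 85 mm) begins 54 mm behind the grasp point. The pads swing forward as they close: fully open they stand 13 mm farther back than shut.
Start: joints at [72.17, 7.471, 85.268, -0, 87.261, -4.893], TCP at [134.309, 584.779, 253.292] pointing down, gripper open.
Joint ranges: [-169.43, 169.43], [-51.17, 129.36], [1.28, 143.12], [-76.62, 256.62], [0, 156.53], [-152.29, 152.29]. Speed limits (degrees/s): [136.94, 136.94, 159.86, 180, 180, 180].

INTERFACE

Orientations are given as [roll, pitch, yaw] about the fixed x, y, z axes, in that order (R = Rz(yaw) Ry(pitch) Rx(roll)).
In Python, from bench import r gives the robot as it stands.
- The arm moves only by the shell command python3 -m jog 'ROWS' [FORCE]. ROWS is JSON, a list of rows, each a list of 5 numbers: the shift along the tool's x, y, z in m, then the turn about the tool's z in degrees, then the opening in per cent of the stroke, from 0 (shut) to 100 (fully open). A call has 1 to 8 rows; each row is the pose to reach, as a shift and turn from the pose measured when the call began, along the tool's axes at that moment; what a row does not reach only later rows make up. A row lasts 1/10 s, in which the tool goes at most 50 mm and 8.59 degrees, less where a joint would pass 70% of its speed; a pose out of reach is approached as far as the arm can. A call with a gripper value outside its range is refused whole. The fingers move at their own pace and stop on an object; FORCE is the grip in N (left out, the last holds). Time passes only in rows, so rows that repeat a pose let the fingers close. It gives the time, the measured TCP pose, the force and the opening at its end, in the units of the state.
- r.sense(): the state, without advancing time (a new reading comes with each control period).
- r.snapshot(name): name is "scene" or "top"; returns a dict with "image" (400x640x3 uint8, red, green, blue), "K" (3x3 intrinsics, pixels), "T" (4x4, takes a point from camera to world coordinates). Camera axes: x right, y down, z forward; pixel columns grow to the right and rows downward; lengths in mm; the calibration is good to about 2 mm. A picture is of the moment at which its call begins. There is no depth.
- r.hand_in(): hands the job in, once; it reports no verdict.
Trained networks look in a picture, given as the dict that the camera call returned (one of the last four; its "shot" number tells which), for a name from the list of things; names that differ only in an ending like _2 or _b are one class to them, and where a whole thing is asked for, a point or a joint stands for the part that bears it (a point fixed in the world has none). Each returns a list of dicts, best first, with "conf" (0 to 1); they miss things now and then, are a little off and sometimes report something else, mostly with a low value. They report only what shows in the picture. A call takes as long as a camera call. They do not tell look-alikes from the thing itself.
- r.search_frame(picture, label): "bbox" ([left, top, right, bottom] in pixels, round what is visible of it).
- r.pinpoint(picture, label): "uv" ([column, row] in pixels: a listed point, or the origin of a listed thing).
The state is a dict: "time": time; "joint_pos": joint angles; "qd": joint speeds; "joint_efforts": joint torques, N m; "tool_pos": TCP position; "tcp_rot": TCP orientation; "ft_force": force on the tool from outside, world axes, zero at the start; "wrist_torque": the same for the moment, N m; "finger_gap": finger opening in mm.
Only numpy, scipy, OpenCV 4.12 (cv2) and the standard library are available. Lean on these libraries where they do the work, as an engineer would, in place of code of your own. Each camera call takes 0.05 s, during which the arm holds its last target. There are 200 camera calls.

## Working session

There is one attempt and no reset: what is moved stays moved. The work goes in short steps, Python scripts to look and compute and a shell command to move; the robot and the scene stay as the last step left them, time stands still between calls to the robot, and variables do not carry over. Pictures are saved under pics/ and viewed, about 12 in all and at most 16, crops included, and the job is handed in when it is done.

```bash
mkdir -p pics; ls; cat > h.py <<'E'
import numpy as np, cv2
from bench import r
def ray(s,uv):
    K=np.array(s["K"]);T=np.array(s["T"]);d=T[:3,:3]@np.linalg.inv(K)@[uv[0],uv[1],1];return T[:3,3],d
def at(s,uv,z):
    o,d=ray(s,uv);return o+d*(z-o[2])/d[2]
def proj(s,p):
    K=np.array(s["K"]);T=np.array(s["T"]);c=T[:3,:3].T@(np.array(p)-T[:3,3]);q=K@c;return q[:2]/q[2]
def save(s,n,box=None,k=1):
    im=s["image"][:,:,::-1]
    if box: im=im[box[1]:box[3],box[0]:box[2]]
    cv2.imwrite("pics/"+n,cv2.resize(im,None,fx=k,fy=k,interpolation=cv2.INTER_CUBIC))
E
python3 - <<'E'
from h import *
for c in("top","scene"):
    s=r.snapshot(c);save(s,c+"0.png");print(c,np.array(s["T"]).round(2).tolist(),np.array(s["K"]).tolist())
    for n in"bowl jar filter press lid funnel timer spoons tin".split():
        print(n,[(np.round(p["uv"]).tolist(),round(p["conf"],2),at(s,p["uv"],0)[:2].round().tolist()) for p in r.pinpoint(s,n)][:3],[(np.round(b["bbox"]).tolist(),round(b["conf"],2)) for b in r.search_frame(s,n)][:3])
print(r.sense())
E
```

```text
pics
top [[-0.0, -0.99, 0.11, 462.19], [-1.0, 0.0, 0.02, 3.27], [-0.02, -0.11, -0.99, 1291.42], [0.0, 0.0, 0.0, 1.0]] [[516.88308467107, 0.0, 323.028442600869], [0.0, 516.88308467107, 200.9107337493569], [0.0, 0.0, 1.0]]
bowl [] [([189.0, 222.0, 257.0, 286.0], 0.85), ([164.0, 138.0, 206.0, 175.0], 0.42)]
jar [([276.0, 183.0], 0.93, [650.0, 147.0])] [([262.0, 164.0, 291.0, 190.0], 0.75)]
filter [([329.0, 264.0], 0.76, [445.0, 13.0])] [([312.0, 245.0, 350.0, 285.0], 0.84), ([461.0, 147.0, 510.0, 187.0], 0.19)]
press [([393.0, 179.0], 0.6, [657.0, -149.0]), ([437.0, 258.0], 0.36, [458.0, -256.0])] [([384.0, 169.0, 401.0, 185.0], 0.56), ([164.0, 139.0, 207.0, 175.0], 0.36), ([462.0, 146.0, 512.0, 186.0], 0.35)]
lid [([432.0, 255.0], 0.92, [466.0, -242.0]), ([440.0, 210.0], 0.77, [579.0, -266.0]), ([483.0, 250.0], 0.61, [480.0, -369.0])] [([473.0, 234.0, 501.0, 268.0], 0.92), ([420.0, 239.0, 454.0, 276.0], 0.73), ([427.0, 194.0, 455.0, 218.0], 0.7)]
funnel [([155.0, 222.0], 0.79, [553.0, 450.0])] [([137.0, 195.0, 174.0, 242.0], 0.64)]
timer [([339.0, 157.0], 0.81, [715.0, -14.0]), ([498.0
[... 1377 characters left out ...]
.0, 126.0, 408.0, 165.0], 0.94)]
{'time': 1.9, 'joint_pos': array([ 7.21705103e+01,  7.47115770e+00,  8.52669343e+01, -1.50376842e-03,
        8.72628862e+01, -4.89287727e+00]), 'qd': array([ 0.03341122, -0.03993353,  0.03001495, -0.11747361, -0.07770355,
       -0.0618653 ]), 'joint_efforts': array([ 3.25612280e-05, -5.69293749e+01, -5.00853324e+01, -2.13649664e-04,
        1.29266529e-03,  6.70376053e-06]), 'tool_pos': array([134.30905947, 584.77483022, 253.30061732]), 'tcp_rot': array([1.79998587e+02, 1.10276278e-03, 7.70634594e+01]), 'ft_force': array([ 0.53832224, -0.06000595,  0.420226  ]), 'wrist_torque': array([ 0.00622319, -0.02100837, -0.01846505]), 'finger_gap': 85.46454428998389}
```

View pics/top0.png

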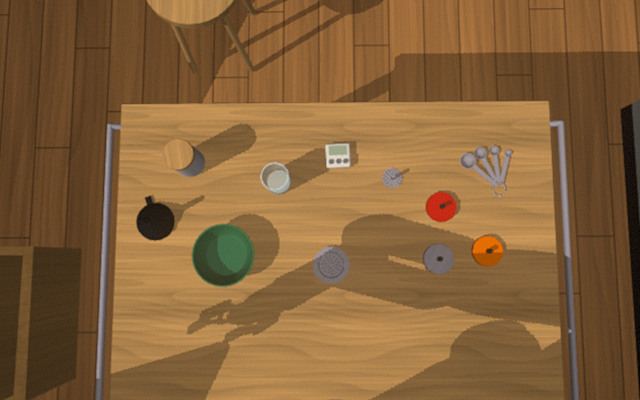

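View pics/scene0.png

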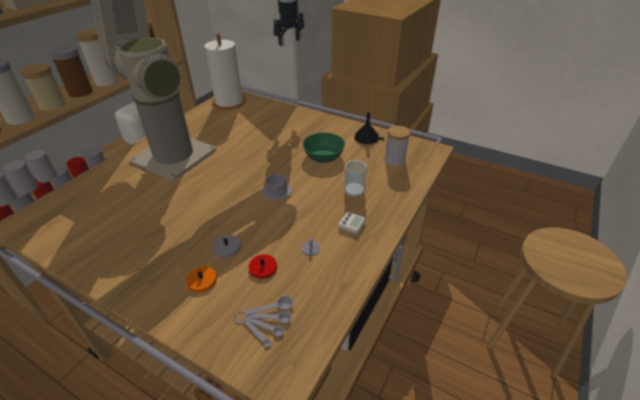

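```bash
cat >> h.py <<'E'
from scipy.ndimage import map_coordinates
from scipy.optimize import minimize
C=dict(bowl=[(50,76)],jar=[(95,33),(0,33)],filter=[(9,45),(52,32)],press=[(3,25)],lid=[(12.5,37.5),(0,37.5)])
th=np.linspace(0,2*np.pi,180,endpoint=False)
def score(g,s,xy,circ,z0):
    t=0
    for z,R in circ:
        v=[np.array([proj(s,(xy[0]+q*np.cos(a),xy[1]+q*np.sin(a),z+z0)) for a in th]) for q in (R-2.5,R+2.5)]
        t+=sum(np.abs(map_coordinates(g[...,c],v[1].T[::-1],order=1,mode='nearest')-map_coordinates(g[...,c],v[0].T[::-1],order=1,mode='nearest')).mean() for c in range(3))
    return t
def fit(s,name,xy,z0=0,circ=None,rad=16):
    g=cv2.GaussianBlur(s["image"],(0,0),.6).astype(float);circ=circ or C[name]
    best=max(((score(g,s,(xy[0]+i,xy[1]+j),circ,z0),xy[0]+i,xy[1]+j) for i in range(-rad,rad+1,4) for j in range(-rad,rad+1,4)))
    m=minimize(lambda p:-score(g,s,p,circ,z0),best[1:],method='Nelder-Mead',options=dict(initial_simplex=[[best[1],best[2]],[best[1]+3,best[2]],[best[1],best[2]+3]],xatol=.1,maxiter=60))
    return m.x,-m.fun
def draw(s,xy,circ,z0=0,k=1):
    im=s["image"]
    for z,R in circ:
        p=np.array([proj(s,(xy[0]+R*np.cos(a),xy[1]+R*np.sin(a),z+z0)) for a in th])
        s["big"]=s.get("big",cv2.resize(im,None,fx=4,fy=4,interpolation=cv2.INTER_CUBIC).copy())
        cv2.polylines(s["big"],[((p+.5)*4-.5).round().astype(int)],True,(255,0,255),1)
E
python3 - <<'E'
from h import *
P=dict(bowl=(465,255),jar=(653,143),filter=(449,13),press=(660,-150),lid=(460,-250))
print(r.nose_length)
for c in("top","scene"):
    s=r.snapshot(c)
    for n,p in P.items():
        x,f=fit(s,n,p);print(c,n,x.round(1),round(f,1));draw(s,x,C[n])
        if c=="top":
            u=[int(k) for k in proj(s,(x[0],x[1],20))]
            P[n]=tuple(x)
            t=s["big"][(u[1]-40)*4:(u[1]+40)*4,(u[0]-40)*4:(u[0]+40)*4]
            s.setdefault("t",[]).append(cv2.resize(t,(260,260)))
    if c=="top":
        t=s["t"]+[np.zeros((260,260,3),np.uint8)]
        cv2.imwrite("pics/fit.png",np.vstack([np.hstack(t[:3]),np.hstack(t[3:])])[:,:,::-1])
E
```

```text
22.0
top bowl [469.8 265.9] 107.5
top jar [649.9 136.4] 162.1
top filter [444.8   8.4] 103.8
top press [ 660.9 -146.1] 70.3
top lid [ 458.7 -255.8] 103.7
scene bowl [474.1 260.2] 50.1
scene jar [650.5 142.1] 67.2
scene filter [446.1   5.2] 45.5
scene press [ 663.7 -148.9] 38.9
scene lid [ 460.3 -257.9] 47.8
```

View pics/fit.png

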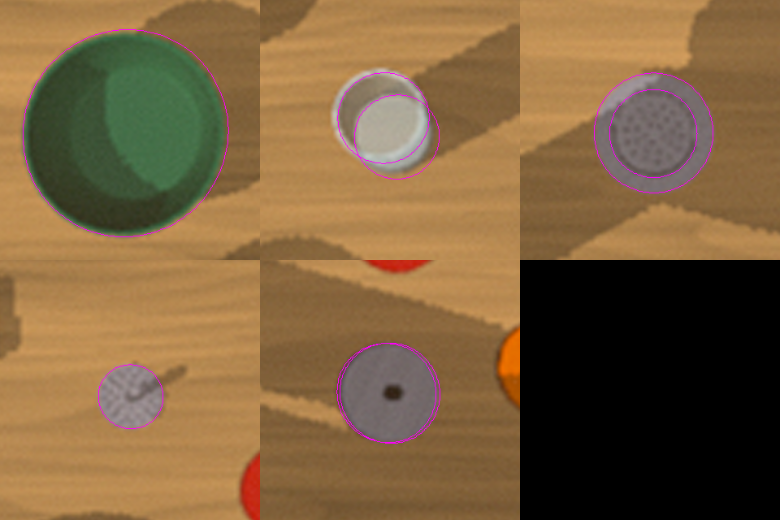

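```bash
python3 -m jog '[[-0.02,0.038,0,8.5,100],[-0.04,0.075,0,17,100],[-0.06,0.113,0,25.5,100],[-0.08,0.15,0,34,100],[-0.1,0.19,0,42.5,100],[-0.12,0.226,0,51,100],[-0.14,0.264,0,59.5,100],[-0.16,0.3,0,68,100]]' 60
```

```text
time: 2.8
tool_pos: [392.1, 360.3, 253.5]
tcp_rot: [-180.0, -0.0, 8.7]
ft_force: [0.1, 0.3, -0.2]
finger_gap: 85.4
```

```bash
python3 -m jog '[[0.03,0.034,0,4,100],[0.06,0.069,0,8.7,100],[0.09,0.103,0,8.7,100],[0.12,0.138,0,8.7,100],[0.15,0.172,0,8.7,100],[0.18,0.207,0,8.7,100],[0.21,0.241,0,8.7,100],[0.223,0.256,0,8.7,100]]' 60
python3 - <<'E'
from h import *
s=r.snapshot("scene");save(s,"a.png",(240,80,440,230),4)
E
```

```text
time: 3.6
tool_pos: [653.6, 137.7, 253.1]
tcp_rot: [180.0, -0.1, -0.2]
ft_force: [-0.2, 0.4, -0.6]
finger_gap: 85.5
```

View pics/a.png

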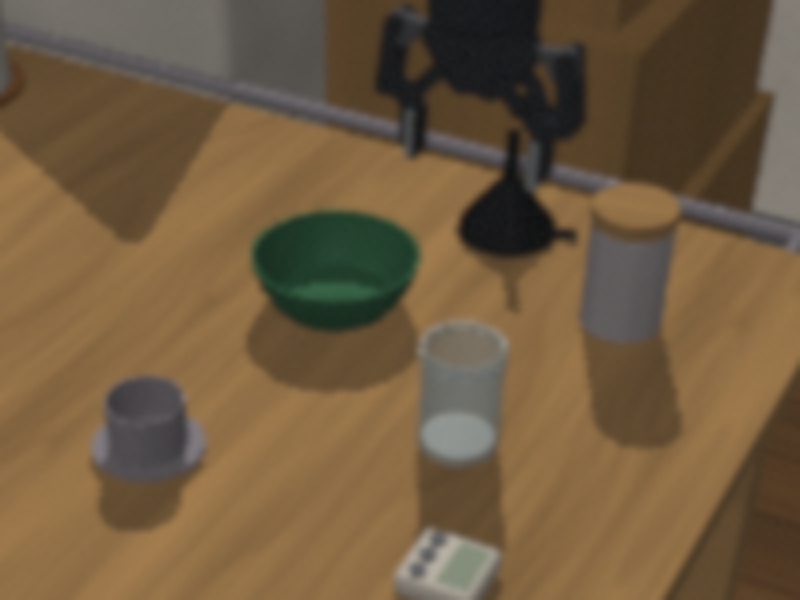

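The gripper, jaws along x, hangs open above the jar; the jar at crop (463,395) is clear of tin and timer.

```bash
python3 -m jog '[[-0.003,-0.003,0.04,0,100],[-0.003,-0.003,0.08,0,100],[-0.003,-0.003,0.12,0,100],[-0.003,-0.003,0.15,0,100],[-0.003,-0.003,0.17,0,100],[-0.003,-0.003,0.181,0,100],[-0.003,-0.003,0.181,0,100]]' 40 && python3 -m jog '[[0,0,0,0,60],[0,0,0,0,60],[0,0,0,0,60],[0,0,0,0,60],[0,0,0,0,60],[0,0,0,0,60]]' 40
```

```text
time: 4.35
tool_pos: [650.2, 139.2, 69.9]
tcp_rot: [179.9, 0.1, -0.2]
ft_force: [-0.1, -1.3, -0.2]
finger_gap: 85.3
time: 4.95
tool_pos: [651.6, 139.4, 72.0]
tcp_rot: [179.9, -0.1, -0.2]
ft_force: [1.3, 0.6, 5.8]
finger_gap: 66.3
```

```bash
python3 -m jog '[[0,0,-0.03,0,60],[0,0,-0.07,0,60],[-0.03,-0.02,-0.1,0,60],[-0.07,-0.048,-0.1,0,60],[-0.11,-0.075,-0.1,0,60],[-0.15,-0.103,-0.1,0,60],[-0.181,-0.1245,-0.1,0,60],[-0.181,-0.1245,-0.1,0,60]]' 40
python3 -m jog '[[0,0,0,0,60],[0,0,0,0,60]]'
python3 - <<'E'
from h import *
s=r.snapshot("scene");save(s,"b.png",(240,60,440,210),4)
E
```

```text
time: 5.75
tool_pos: [466.8, 267.1, 171.2]
tcp_rot: [180.0, 0.1, 0.0]
ft_force: [-0.7, 0.2, -3.0]
finger_gap: 66.1
time: 5.95
tool_pos: [466.9, 267.0, 171.2]
tcp_rot: [180.0, 0.1, 0.0]
ft_force: [1.0, 0.7, -1.7]
finger_gap: 66.2
```

View pics/b.png

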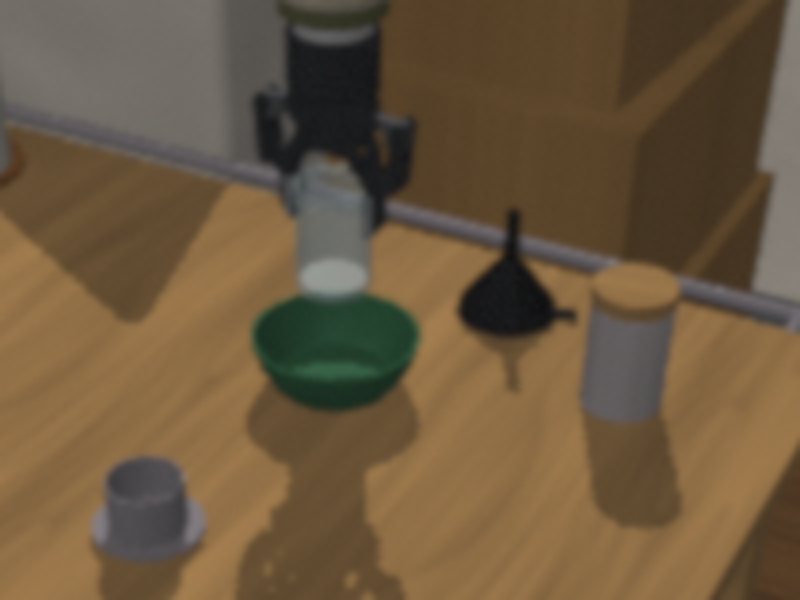

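The jar hangs upright over the bowl (jar base near crop (333,278), bowl centre (335,340)).

```bash
python3 -m jog '[[0.0035,0.003,0,0,60],[0.0035,0.003,0.03,0,60],[0.0035,0.003,0.055,0,60],[0.0035,0.003,0.075,0,60],[0.0035,0.003,0.085,0,60],[0.0035,0.003,0.088,0,60],[0.0035,0.003,0.088,0,60]]'
python3 -m jog '[[0,0,0,0,60],[0,0,0,0,60]]'
```

```text
time: 6.7
tool_pos: [471.3, 263.3, 83.4]
tcp_rot: [180.0, 0.1, -0.1]
ft_force: [0.7, 1.0, -1.7]
finger_gap: 66.1
time: 6.9
tool_pos: [472.3, 263.7, 84.8]
tcp_rot: [-180.0, -0.0, -0.1]
ft_force: [0.1, 0.0, -1.6]
finger_gap: 66.1
```

```bash
python3 -m jog '[[-0.001,0,0.002,0,60],[-0.001,0,0.004,0,60],[-0.001,0,0.004,0,60],[-0.001,0,0.004,0,60]]'; python3 -m jog '[[0,0,0.0015,0,60],[0,0,0.0015,0,60]]'
```

```text
time: 7.3
tool_pos: [471.2, 263.7, 80.7]
tcp_rot: [-180.0, -0.0, -0.1]
ft_force: [0.6, -0.4, -2.6]
finger_gap: 66.4
time: 7.5
tool_pos: [471.2, 263.7, 79.1]
tcp_rot: [-180.0, -0.0, -0.1]
ft_force: [-0.5, 1.1, -2.8]
finger_gap: 66.0
```

```bash
python3 -m jog '[[0,0,0.0015,0,60],[0,0,0.0015,0,60]]'; python3 -m jog '[[0,0,0,0,60],[0,0,0.001,0,60],[0,0,0.001,0,60]]'
```

```text
time: 7.7
tool_pos: [471.4, 263.9, 78.9]
tcp_rot: [-180.0, -0.0, -0.1]
ft_force: [-4.6, -1.7, 10.0]
finger_gap: 66.0
time: 8.0
tool_pos: [471.8, 264.2, 78.9]
tcp_rot: [-180.0, -0.1, -0.1]
ft_force: [-2.6, -0.9, 6.9]
finger_gap: 66.1
```

```bash
python3 -m jog '[[0,0,0,0,85],[0,0,0,0,100],[0,0,0,0,100],[0,0,0,0,100],[0,0,-0.02,0,100],[0,0,-0.05,0,100],[0,0,-0.1,0,100],[0,0,-0.15,0,100]]'
python3 -m jog '[[0.02,0.03,0,0,100],[0.02,0.08,0,0,100],[0.01,0.13,0,0,100],[0,0.18,0,0,100],[-0.01,0.22,0,0,100],[-0.02,0.25,0,0,100],[-0.026,0.255,0,0,100],[-0.026,0.255,0,0,100]]'
```

```text
time: 8.8
tool_pos: [470.7, 263.7, 229.4]
tcp_rot: [180.0, 0.0, -0.1]
ft_force: [1.4, 1.0, 0.2]
finger_gap: 85.3
time: 9.6
tool_pos: [444.1, 8.0, 229.6]
tcp_rot: [-180.0, 0.0, -0.2]
ft_force: [0.3, 0.4, 0.2]
finger_gap: 85.4
```

```bash
python3 - <<'E'
from h import *
s=r.snapshot("top")
for n,z,p in(("bowl",0,(470,264)),("jar",7,(471,264))):
    x,f=fit(s,n,p,z,circ=[(95,33)] if n=="jar" else None,rad=8);print(n,x.round(1),round(f,1));draw(s,x,C[n],z)
u=[int(k) for k in proj(s,(471,264,50))]
cv2.imwrite("pics/c.png",s["big"][(u[1]-60)*4:(u[1]+60)*4,(u[0]-60)*4:(u[0]+60)*4,::-1])
E
```

```text
bowl [469.8 265.9] 104.4
jar [471.8 265.2] 141.5
```

View pics/c.png

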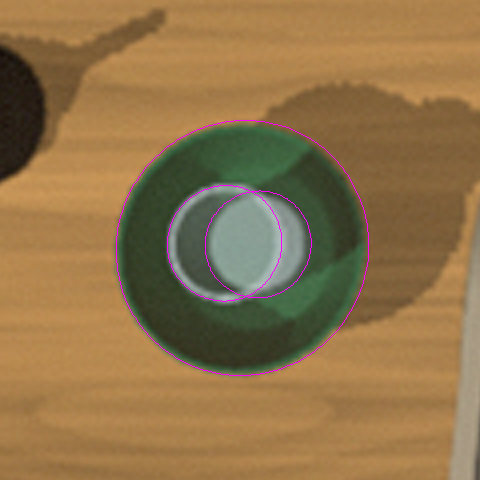

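The jar stands upright, centred in the bowl (rim circle centre about (225,243) in the crop). Next, the filter.

```bash
python3 -m jog '[[0.001,0,0.04,0,100],[0.001,0,0.09,0,100],[0.001,0,0.13,0,100],[0.001,0,0.16,0,100],[0.001,0,0.18,0,100],[0.001,0,0.1875,0,100],[0.001,0,0.1875,0,100],[0.001,0,0.1875,0,100]]' && python3 -m jog '[[0,0,0,0,60],[0,0,0,0,60],[0,0,0,0,60],[0,0,0,0,60],[0,0,0,0,60],[0,0,0,0,60]]' 40
python3 - <<'E'
from h import *
s=r.snapshot("scene");save(s,"d.png",(200,100,360,220),4)
E
```

```text
time: 10.45
tool_pos: [446.5, 9.4, 43.1]
tcp_rot: [-180.0, -0.1, -0.1]
ft_force: [0.0, -0.1, 0.6]
finger_gap: 85.4
time: 11.05
tool_pos: [448.0, 9.4, 45.2]
tcp_rot: [-180.0, -0.3, -0.1]
ft_force: [-3.3, 1.5, 9.2]
finger_gap: 63.1
```

View pics/d.png

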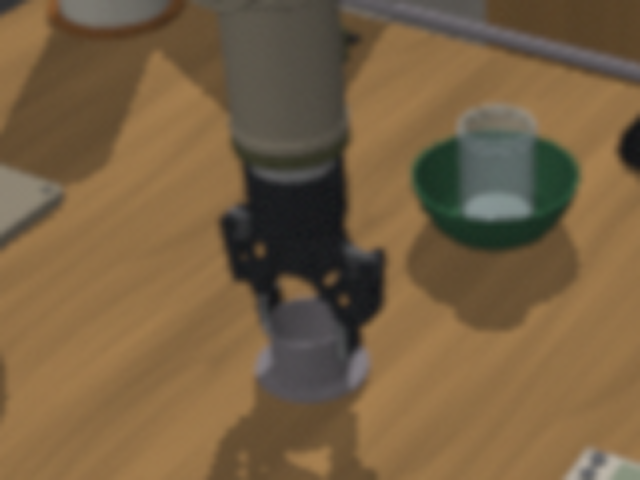

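```bash
python3 -m jog '[[0,0,-0.02,0,60],[0,0,-0.06,0,60],[0,0,-0.1,0,60],[0,0,-0.14,0,60],[0.003,-0.03,-0.15,0,60],[0.006,-0.06,-0.15,0,60],[0.008,-0.09,-0.15,0,60],[0.012,-0.13,-0.15,0,60]]'
python3 -m jog '[[0,-0.03,0,0,60],[0.005,-0.06,0,0,60],[0.01,-0.09,0,0,60],[0.012,-0.12,0,0,60],[0.012,-0.126,0,0,60],[0.012,-0.126,0,0,60],[0.012,-0.126,0,0,60]]'
python3 - <<'E'
from h import *
s=r.snapshot("top");save(s,"e.png",(150,150,300,300),4)
s=r.snapshot("scene")
st=r.sense();print(st["tool_pos"],st["ft_force"],st["finger_gap"])
z=st["tool_pos"][2]-45.2
x,f=fit(s,"filter",st["tool_pos"][:2],z,rad=8);print(x,f,z);draw(s,x,C["filter"],z)
xj,f=fit(s,"jar",(471,264),7,rad=8);print(xj,f);draw(s,xj,C["jar"],7)
u=[int(k) for k in proj(s,(471,264,120))]
cv2.imwrite("pics/f.png",s["big"][(u[1]-60)*4:(u[1]+60)*4,(u[0]-60)*4:(u[0]+60)*4,::-1])
E
```

```text
time: 11.9
tool_pos: [460.0, 139.9, 196.6]
tcp_rot: [-180.0, -0.4, -0.2]
ft_force: [1.1, -0.1, -1.9]
finger_gap: 62.4
time: 12.6
tool_pos: [472.3, 265.2, 196.9]
tcp_rot: [-180.0, -0.4, -0.2]
ft_force: [-0.2, -0.4, -0.4]
finger_gap: 63.0
[472.40693193 264.83137755 196.85476508] [-0.63496599 -0.08530742 -0.8929057 ] 62.843632926615655
[476.21141276 258.9820337 ] 47.39347490504021 151.65476508024096
[464.25989246 280.68414736] 65.75833023275669
```

View pics/f.png

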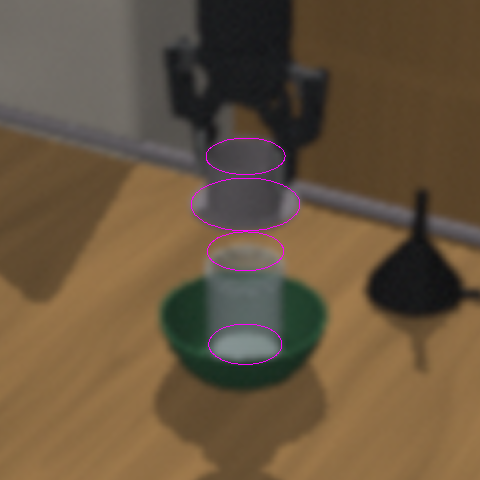

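Filter is held level, lined up above the jar (filter centre column 245, jar 246 in the crop; the fitted jar-rim ellipse is a few pixels high).

```bash
python3 -m jog '[[-0.001,-0.0005,0.02,0,60],[-0.001,-0.0005,0.038,0,60],[-0.001,-0.0005,0.046,0,60],[-0.001,-0.0005,0.049,0,60],[-0.001,-0.0005,0.049,0,60]]'
python3 -m jog '[[0,0,0.001,0,60],[0,0,0.002,0,60],[0,0,0.002,0,60]]'
```

```text
time: 13.2
tool_pos: [471.8, 264.9, 148.0]
tcp_rot: [-180.0, -0.4, -0.3]
ft_force: [-0.6, 0.3, -0.7]
finger_gap: 62.8
time: 13.5
tool_pos: [472.1, 265.1, 146.5]
tcp_rot: [-180.0, -0.4, -0.3]
ft_force: [-0.1, 0.0, -1.2]
finger_gap: 62.7
```

```bash
python3 -m jog '[[0,0,0.001,0,60],[0,0,0.003,0,60],[0,0,0.003,0,60]]';python3 -m jog '[[0,0,0.001,0,60],[0,0,0.0015,0,60],[0,0,0.0015,0,60]]'
```

```text
time: 13.8
tool_pos: [472.0, 265.0, 143.1]
tcp_rot: [-180.0, -0.4, -0.3]
ft_force: [-0.4, 0.1, -1.1]
finger_gap: 62.7
time: 14.1
tool_pos: [471.9, 265.0, 141.5]
tcp_rot: [-180.0, -0.4, -0.3]
ft_force: [0.5, -0.2, -0.8]
finger_gap: 62.6
```

```bash
python3 -m jog '[[0,0,0.001,0,60],[0,0,0.001,0,60]]'
```

```text
time: 14.3
tool_pos: [472.1, 265.1, 141.4]
tcp_rot: [-180.0, -0.4, -0.3]
ft_force: [-3.2, -0.9, 5.5]
finger_gap: 63.1
```

```bash
python3 -m jog '[[0,0,0,0,85],[0,0,0,0,100],[0,0,0,0,100],[0,0,0,0,100],[0,0,-0.02,0,100],[0,0,-0.06,0,100],[0,0,-0.1,0,100]]'
python3 -m jog '[[0.02,0.03,0,0,100],[0.045,0.07,0,0,70],[0.065,0.11,0,0,50],[0.085,0.15,0,0,40],[0.105,0.19,0,0,40],[0.125,0.23,0,0,40],[0.145,0.27,0,0,40],[0.165,0.31,0,0,40]]'
python3 - <<'E'
from h import *
s=r.snapshot("top")
x,f=fit(s,"jar",(471,264),0,circ=[(105,45),(148,32)],rad=8);print(x,f);draw(s,x,[(105,45),(148,32)])
u=[int(k) for k in proj(s,(471,264,90))]
cv2.imwrite("pics/g.png",s["big"][(u[1]-50)*4:(u[1]+50)*4,(u[0]-50)*4:(u[0]+50)*4,::-1])
E
```

```text
time: 15.0
tool_pos: [470.5, 264.7, 241.4]
tcp_rot: [180.0, -0.3, -0.3]
ft_force: [0.2, 1.2, 0.8]
finger_gap: 85.4
time: 15.8
tool_pos: [634.7, -47.8, 242.4]
tcp_rot: [180.0, -0.3, -0.3]
ft_force: [0.6, 0.2, 0.3]
finger_gap: 34.1
[472.16341926 264.53437754] 250.85708411667895
```

View pics/g.png

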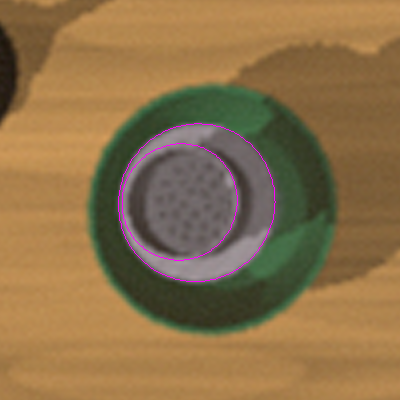

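Filter is seated: flange and rim circles fit at their nominal heights, centre (472.2, 264.5). Now the press.

```bash
python3 -m jog '[[0.01,0.04,0,0,40],[0.02,0.08,0,0,40],[0.0265,0.099,0.03,0,40],[0.0265,0.099,0.07,0,40],[0.0265,0.099,0.11,0,40],[0.0265,0.099,0.14,0,40],[0.0265,0.099,0.15,0,40],[0.0265,0.099,0.15,0,40]]'
python3 - <<'E'
from h import *
s=r.snapshot("scene");save(s,"i.png",(250,150,370,270),5)
print(r.sense()["tool_pos"])
E
```

```text
time: 16.65
tool_pos: [661.6, -153.8, 90.4]
tcp_rot: [179.8, -0.1, -0.5]
ft_force: [-0.7, 0.2, 0.5]
finger_gap: 34.3
[ 663.002674   -154.17842659   92.79026798]
```

View pics/i.png

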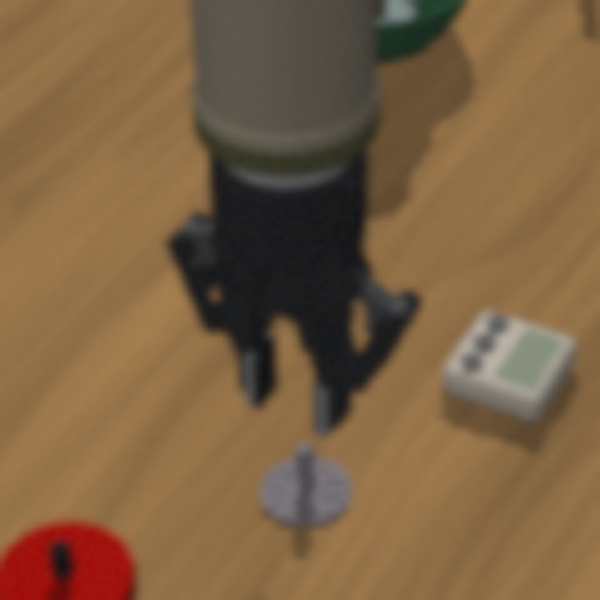

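Fingers bracket the stem (stem top at crop (303,448)); y must move back about 7 mm.

```bash
python3 -m jog '[[-0.0015,-0.007,0,0,40],[-0.0015,-0.007,0.02,0,40],[-0.0015,-0.007,0.04,0,40],[-0.0015,-0.007,0.052,0,40],[-0.0015,-0.007,0.056,0,40],[-0.0015,-0.007,0.056,0,40],[-0.0015,-0.007,0.056,0,40]]' 
python3 -m jog '[[0,0,0,0,20],[0,0,0,0,5],[0,0,0,0,5],[0,0,0,0,5],[0,0,0,0,5],[0,0,0,0,5]]' 30
```

```text
time: 17.4
tool_pos: [662.8, -147.6, 38.3]
tcp_rot: [179.7, -0.4, -0.5]
ft_force: [0.2, -0.0, -0.6]
finger_gap: 34.3
time: 18.0
tool_pos: [663.8, -147.9, 39.8]
tcp_rot: [179.7, -0.5, -0.5]
ft_force: [0.8, 0.5, 5.9]
finger_gap: 8.8
```

```bash
python3 -m jog '[[0,0,-0.02,0,5],[0,0,-0.06,0,5],[0,0,-0.1,0,5],[0,0,-0.14,0,5],[-0.01,-0.02,-0.18,0,5],[-0.025,-0.055,-0.2,0,5],[-0.04,-0.09,-0.2,0,5],[-0.055,-0.13,-0.2,0,5]]'
python3 -m jog '[[-0.015,-0.035,0,0,5],[-0.035,-0.075,0,0,5],[-0.055,-0.115,0,0,5],[-0.075,-0.155,0,0,5],[-0.095,-0.195,0,0,5],[-0.115,-0.235,0,0,5],[-0.13,-0.27,0,0,5],[-0.136,-0.28,0,0,5]]'
python3 -m jog '[[0,0,0,0,5],[0,0,0,0,5]]'
```

```text
time: 18.8
tool_pos: [607.9, -15.8, 240.1]
tcp_rot: [179.7, -0.7, -0.5]
ft_force: [0.2, 0.6, -0.8]
finger_gap: 8.6
time: 19.6
tool_pos: [472.9, 268.5, 236.9]
tcp_rot: [179.7, -0.7, -0.4]
ft_force: [0.1, -0.0, -0.2]
finger_gap: 8.3
time: 19.8
tool_pos: [473.0, 268.1, 236.9]
tcp_rot: [179.7, -0.7, -0.3]
ft_force: [-0.3, -0.5, -0.6]
finger_gap: 8.8
```

```bash
python3 -m jog '[[-0.001,0.005,0,0,5],[-0.002,0.005,0.02,0,5],[-0.002,0.005,0.037,0,5],[-0.002,0.005,0.037,0,5],[-0.002,0.005,0.037,0,5]]'
python3 - <<'E'
from h import *
s=r.snapshot("scene");save(s,"j.png",(265,60,385,180),5)
print(r.sense()["tool_pos"])
E
```

```text
time: 20.3
tool_pos: [471.8, 261.7, 200.0]
tcp_rot: [179.7, -0.7, -0.4]
ft_force: [-0.1, -0.1, -0.1]
finger_gap: 8.7
[472.16991235 262.14825799 200.77964029]
```

View pics/j.png

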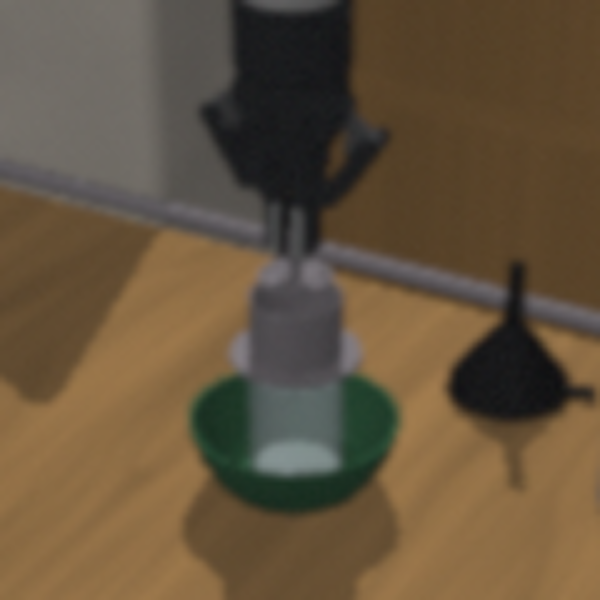

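The disc (crop column 297) is centred over the chamber (column 297). Lowering.

```bash
python3 -m jog '[[0,-0.0015,0.015,0,5],[0,-0.0015,0.03,0,5],[0,-0.0015,0.042,0,5],[0,-0.0015,0.048,0,5],[0,-0.0015,0.048,0,5]]'
python3 -m jog '[[0,0,0.001,0,5],[0,0,0.003,0,5],[0,0,0.003,0,5]]'
```

```text
time: 20.85
tool_pos: [471.7, 263.0, 150.9]
tcp_rot: [179.6, -0.6, -0.4]
ft_force: [0.2, -0.7, -0.2]
finger_gap: 8.4
time: 21.15
tool_pos: [471.9, 263.1, 148.0]
tcp_rot: [179.6, -0.6, -0.4]
ft_force: [-0.1, -0.5, -0.9]
finger_gap: 8.6
```

```bash
python3 -m jog '[[0,0,0.0015,0,5],[0,0,0.0015,0,5]]'; python3 -m jog '[[0,0,0.001,0,5],[0,0,0.001,0,5]]'
```

```text
time: 21.35
tool_pos: [472.2, 263.2, 146.9]
tcp_rot: [179.7, -0.7, -0.4]
ft_force: [0.7, 0.1, 0.4]
finger_gap: 8.7
time: 21.55
tool_pos: [472.5, 263.3, 146.7]
tcp_rot: [179.7, -0.7, -0.4]
ft_force: [-2.2, -0.9, 5.5]
finger_gap: 8.6
```

```bash
python3 -m jog '[[0,0,0,0,19],[0,0,0,0,19],[0,0,0,0,19],[0,0,-0.01,0,19],[0,0,-0.03,0,19],[0,0,-0.06,0,19],[0,0,-0.1,0,25]]'
python3 -m jog '[[0,0.03,0,0,40],[0,0.07,0,0,40],[0,0.12,0,0,40],[0,0.17,0,0,40],[0,0.22,0,0,40],[0,0.27,0,0,40],[0,0.31,0,0,40],[0,0.34,0,0,40]]'
python3 - <<'E'
from h import *
s=r.snapshot("top")
x,f=fit(s,"jar",(472,264),0,circ=[(105,45),(148,32)],rad=8);print(x,f)
x,f=fit(s,"press",(472,264),107,rad=8);print(x,f);draw(s,x,[(3,25)],107)
x,f=fit(s,"lid",(459,-256),rad=8);print(x,f)
t=[]
for p in((471,264,120),(459,-256,20)):
    u=[int(k) for k in proj(s,p)];t.append(s["big"][(u[1]-45)*4:(u[1]+45)*4,(u[0]-45)*4:(u[0]+45)*4,::-1])
cv2.imwrite("pics/k.png",np.hstack(t))
E
```

```text
time: 22.25
tool_pos: [470.2, 263.4, 246.5]
tcp_rot: [179.6, -0.5, -0.4]
ft_force: [0.9, -0.5, 0.7]
finger_gap: 21.6
time: 23.05
tool_pos: [467.6, -79.2, 249.9]
tcp_rot: [179.6, -0.6, -0.5]
ft_force: [0.0, -0.5, -0.9]
finger_gap: 34.2
[472.1224014  264.51450142] 247.18855268967363
[463.61945123 261.53230984] 60.99941698334546
[ 458.79029484 -256.52994791] 73.75596955209238
```

View pics/k.png

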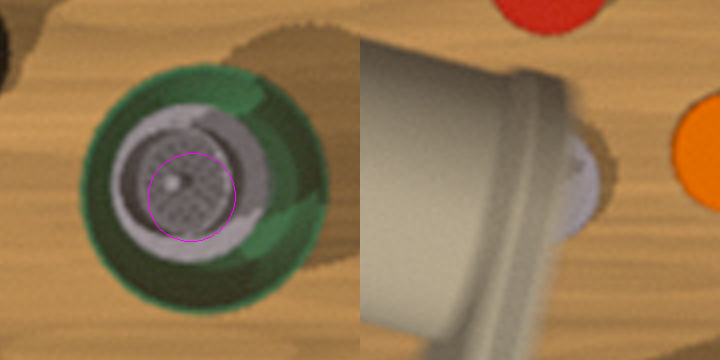

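```bash
python3 -m jog '[[-0.001,0.03,0,0,40],[-0.003,0.07,0,0,40],[-0.006,0.11,0,0,40],[-0.008,0.15,0,0,40],[-0.008,0.172,0.04,0,40],[-0.008,0.176,0.08,0,40],[-0.008,0.176,0.12,0,40],[-0.008,0.176,0.13,0,40]]'
python3 -m jog '[[0,0,0.02,0,40],[0,0,0.02,0,40]]'
python3 - <<'E'
from h import *
s=r.snapshot("top")
u0=[int(k) for k in proj(s,(471,264,120))]
uv=(u0[0]-45+(172-1.5)/4,u0[1]-45+(183-1.5)/4)
print("stem",at(s,uv,143))
print(r.sense()["tool_pos"],r.sense()["tcp_rot"])
s=r.snapshot("scene");save(s,"l.png",(165,170,285,290),5)
E
```

```text
time: 23.9
tool_pos: [456.4, -257.8, 117.0]
tcp_rot: [179.7, -0.2, -0.6]
ft_force: [-0.4, 0.7, 0.4]
finger_gap: 34.2
time: 24.1
tool_pos: [455.2, -256.6, 95.4]
tcp_rot: [179.8, 0.0, -0.6]
ft_force: [-1.5, 0.8, -0.0]
finger_gap: 33.9
stem [471.27704481 265.20143905 143.        ]
[ 456.15169945 -257.31391107   97.19532563] [ 1.79744513e+02 -1.08903608e-01 -5.74196018e-01]
```

View pics/l.png

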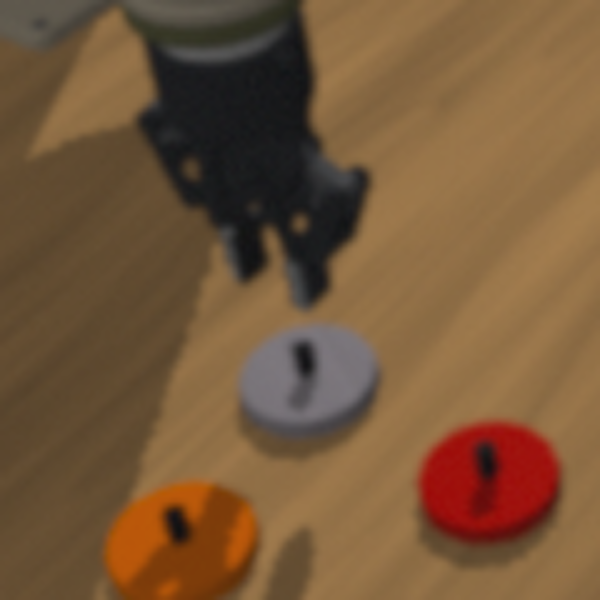

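```bash
python3 - <<'E'
from h import *
s=r.snapshot("scene");o=np.array([165,170])
for p in((456.2,-257.3,75),(459,-256,75),(459,-256,32.5),(459,-256,12.5),(455,-256,32.5),(459,-251,32.5)):print(p,((proj(s,p)-o)*5).round())
E
```

```text
(456.2, -257.3, 75) [281. 284.]
(459, -256, 75) [286. 285.]
(459, -256, 32.5) [299. 342.]
(459, -256, 12.5) [305. 367.]
(455, -256, 32.5) [294. 339.]
(459, -251, 32.5) [305. 336.]
```

The silver lid's knob top at crop (302,343) matches the predicted (299,342). Descend and grip.

```bash
python3 -m jog '[[0.003,-0.001,0.01,0,40],[0.003,-0.001,0.03,0,40],[0.003,-0.001,0.045,0,40],[0.003,-0.001,0.055,0,40],[0.003,-0.001,0.06,0,40],[0.003,-0.001,0.06,0,40],[0.003,-0.001,0.06,0,40]]'
python3 -m jog '[[0,0,0,0,20],[0,0,0,0,5],[0,0,0,0,5],[0,0,0,0,5],[0,0,0,0,5],[0,0,0,0,5]]' 30
```

```text
time: 24.95
tool_pos: [461.3, -258.1, 39.7]
tcp_rot: [179.6, -0.3, -0.6]
ft_force: [0.7, 0.0, 0.3]
finger_gap: 34.0
time: 25.55
tool_pos: [461.9, -258.5, 40.6]
tcp_rot: [179.5, -0.4, -0.6]
ft_force: [-0.6, -0.8, 5.9]
finger_gap: 10.3
```

```bash
python3 -m jog '[[0,0,-0.02,0,5],[0,0,-0.06,0,5],[0,0,-0.11,0,5],[0,0,-0.16,0,5],[0,-0.03,-0.2,0,5],[0,-0.07,-0.2,0,5],[0,-0.12,-0.2,0,5],[0,-0.17,-0.2,0,5]]'
python3 -m jog '[[0,-0.04,0,0,5],[0,-0.09,0,0,5],[0,-0.14,0,0,5],[0,-0.18,0,0,5],[0.002,-0.22,0,0,5],[0.005,-0.26,0,0,5],[0.007,-0.3,0,0,5],[0.008,-0.33,0,0,5]]'
python3 -m jog '[[0,-0.01,0,0,5],[0,-0.01,0,0,5],[0,-0.01,0,0,5]]'
```

```text
time: 26.35
tool_pos: [461.9, -85.6, 239.5]
tcp_rot: [179.5, -0.5, -0.7]
ft_force: [0.4, 1.2, -0.3]
finger_gap: 10.3
time: 27.15
tool_pos: [473.3, 246.6, 236.5]
tcp_rot: [179.5, -0.5, -0.6]
ft_force: [1.3, -1.2, -0.1]
finger_gap: 10.4
time: 27.45
tool_pos: [473.2, 255.8, 236.1]
tcp_rot: [179.5, -0.4, -0.6]
ft_force: [-0.5, -0.9, -0.5]
finger_gap: 10.4
```

```bash
python3 -m jog '[[-0.001,-0.0065,0,0,5],[-0.001,-0.0065,0.02,0,5],[-0.001,-0.0065,0.036,0,5],[-0.001,-0.0065,0.04,0,5],[-0.001,-0.0065,0.04,0,5],[-0.001,-0.0065,0.04,0,5]]'
python3 - <<'E'
from h import *
s=r.snapshot("scene");p=r.sense()["tool_pos"];print(p)
save(s,"m.png",(265,60,385,180),5)
o=np.array([265,60])
for q in((472,264.5,105),(472,264.5,148),(472,264.5,p[2]-40.6),(472,264.5,p[2]-28.1)):
  print(q,[((proj(s,(q[0]+a*.87,q[1]+a*.5,q[2]))-o)*5).round(1).tolist() for a in (-37.5,0,37.5)])
E
```

```text
time: 28.05
tool_pos: [472.8, 261.8, 196.6]
tcp_rot: [179.5, -0.4, -0.6]
ft_force: [-0.9, -0.7, -0.8]
finger_gap: 10.4
[473.03799079 261.96147684 196.93359616]
(472, 264.5, 105) [[237.6, 346.2], [292.8, 345.8], [347.9, 345.3]]
(472, 264.5, 148) [[236.6, 289.8], [292.8, 289.3], [349.1, 288.8]]
(472, 264.5, np.float64(156.33359616164825)) [[236.3, 278.6], [292.8, 278.1], [349.4, 277.6]]
(472, 264.5, np.float64(168.83359616164825)) [[236.0, 261.6], [292.9, 261.1], [349.7, 260.5]]
```

View pics/m.png

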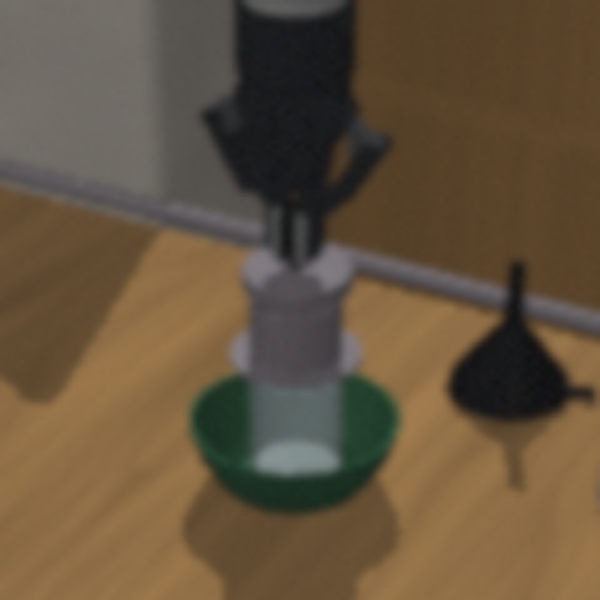

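Lid spans crop columns 242–356 (centre 299), chamber 251–342 (296.5): shift about 1.5 mm in −x, then lower, watching the force.

```bash
python3 -m jog '[[-0.0018,0,0.003,0,5],[-0.0018,0,0.006,0,5],[-0.0018,0,0.007,0,5],[-0.0018,0,0.007,0,5]]'
python3 -m jog '[[0,0,0.0015,0,5],[0,0,0.003,0,5],[0,0,0.003,0,5]]'
```

```text
time: 28.5
tool_pos: [471.1, 261.9, 189.7]
tcp_rot: [179.5, -0.5, -0.6]
ft_force: [0.2, 0.4, -1.7]
finger_gap: 10.4
time: 28.8
tool_pos: [471.0, 261.8, 186.3]
tcp_rot: [179.5, -0.4, -0.6]
ft_force: [0.6, -0.5, -1.0]
finger_gap: 10.2
```

```bash
python3 -m jog '[[0,0,0.0015,0,5],[0,0,0.003,0,5],[0,0,0.003,0,5]]'
```

```text
time: 29.1
tool_pos: [470.8, 261.7, 183.0]
tcp_rot: [179.5, -0.4, -0.6]
ft_force: [0.3, -0.9, 0.0]
finger_gap: 10.4
```

No contact yet at 183, so the skirt is past the rim. Expected seat at 178.6.

```bash
python3 -m jog '[[0,0,0.0015,0,5],[0,0,0.003,0,5],[0,0,0.003,0,5]]'
```

```text
time: 29.4
tool_pos: [470.7, 261.6, 179.6]
tcp_rot: [179.5, -0.4, -0.6]
ft_force: [-0.1, -0.2, -0.9]
finger_gap: 10.3
```

```bash
python3 -m jog '[[0,0,0.001,0,5],[0,0,0.0015,0,5],[0,0,0.0015,0,5]]'
```

```text
time: 29.7
tool_pos: [470.9, 261.6, 178.6]
tcp_rot: [179.5, -0.4, -0.6]
ft_force: [-1.0, -1.0, 4.4]
finger_gap: 10.3
```

Contact at exactly the expected height. Release, rise and move aside.

```bash
python3 -m jog '[[0,0,0,0,20],[0,0,0,0,40],[0,0,0,0,40],[0,0,-0.01,0,40],[0,0,-0.04,0,40],[0,0,-0.08,0,40],[0,0,-0.1,0,40]]'
python3 -m jog '[[0,0.03,0,0,40],[0,0.07,0,0,40],[0,0.12,0,0,40],[0,0.17,0,0,40],[0,0.22,0,0,40],[0,0.25,0,0,40],[0,0.25,0,0,40],[0,0.25,0,0,40]]'
python3 - <<'E'
from h import *
s=r.snapshot("top")
print("bowl",fit(s,"bowl",(470,266),rad=8))
print("flange",fit(s,"",(472,264),0,circ=[(105,45)],rad=8))
x,f=fit(s,"",(472,264),0,circ=[(150.5,37.5)],rad=8);print("lid",x,f)
draw(s,x,[(150.5,37.5)]);u=[int(k) for k in proj(s,(471,264,120))]
c=s["big"][(u[1]-45)*4:(u[1]+45)*4,(u[0]-45)*4:(u[0]+45)*4,::-1]
s=r.snapshot("scene");v=[int(k) for k in proj(s,(471,264,90))]
d=cv2.resize(s["image"][v[1]-45:v[1]+45,v[0]-45:v[0]+45,::-1],None,fx=4,fy=4,interpolation=cv2.INTER_CUBIC)
cv2.imwrite("pics/n.png",np.hstack([c,d]))
E
```

```text
time: 30.4
tool_pos: [471.2, 263.0, 283.2]
tcp_rot: [179.6, -0.7, -0.6]
ft_force: [0.5, 0.2, 0.8]
finger_gap: 34.1
time: 31.2
tool_pos: [468.7, 12.7, 285.7]
tcp_rot: [179.6, -0.7, -0.7]
ft_force: [0.0, 0.2, -0.3]
finger_gap: 34.4
bowl (array([469.7487976 , 265.97311138]), np.float64(104.28956117178713))
flange (array([471.60703041, 265.75230451]), np.float64(150.13014563922178))
lid [468.62639367 264.02054575] 132.56610753971148
```

View pics/n.png

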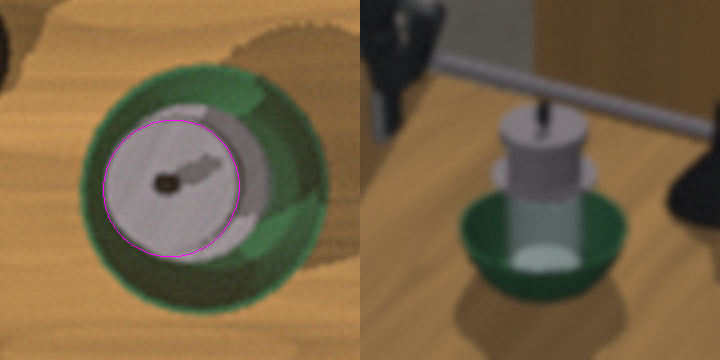

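The lid sits level on the chamber in both views. It is about 3 mm off the filter's centre, and the limit is 7 mm. The bowl hasn't moved, so I'm handing in.

```bash
python3 -c "
from bench import r
print(r.hand_in())"
```

```text
the job is handed in; nothing more can be done
None
```

The coffee maker is assembled and handed in at about 31 s. The jar, filter, press disc and silver lid went on in that order. Each was lowered until light contact (about 4–10 N) at the expected height, let go, and the arm withdrawn clear. `hand_in()` gives no verdict, so what follows rests on my own checks.

| Part | Last camera check | Limit |
|---|---|---|
| Jar | about 2 mm from the bowl's centre (measured right after placing) | 12 mm |
| Filter | about 1 mm from the jar's centre | 8 mm |
| Press disc | about 1 mm from the filter's centre, from its stem | 8 mm |
| Lid | about 3 mm from the filter's centre, contact at the expected 178.6 mm | 7 mm |
| Bowl | moved less than 0.5 mm | 30 mm |

- **Levelness:** the stack looks level in both final views. I judged this by eye and did not measure it.
- **Bystanders:** I never touched the funnel, timer, spoons or tin, but I did not measure their positions again at the end.
- **Checks that disagreed:**
  - The circle fit for the press disc locked onto the wrong edge, about 9 mm off. I rejected it and used the stem seen in the picture.
  - The first top-view fit of the jar was about 4 mm off and was corrected with the second camera.
  - One later side-view fit of the jar was also visibly wrong and was not used.
- **Camera spread:** side-view positions differed from the top view by up to about 7 mm, so I aligned parts within one view.

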